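# Gauge a packer under the sink on a sliding height gauge

### The job

Check the height of the longer horseshoe packer before it goes under the sink unit: lay it flat on the gauge's bed inside the scribed outline, lengthwise along the rail, then lift the gauge's sprung foot by its knob and, holding the foot clear above the packer's height, slide the carriage along the rail until it is hard against the end stop. There lower the foot gently onto the packer, without letting it snap down, and let go so that it stays down on the packer with the reading showing. Leave everything else on the tray where it is.

Things in the scene. Friction and masses are not known exactly. Their poses are not given: they have to be found in the camera images.
- gauge: slide gauge fixed on the drip tray: white-painted bed plate 150 mm (x) by 340 mm (y), 10 mm thick. Origin on its underside, z up. A steel rail 20 mm wide, 20 mm above the bed, runs along y at x = -55 mm (robot's side), with a dark 40 mm tall end stop at its +y end and a low plate at its -y end. The foot's axis and the outline's centre lie at x = 20 mm
- outline (a point): centre of the outline scribed in black on the bed, 140 mm (along the rail) by 64 mm, on the bed's surface, at the stop's end. Axes as the gauge's: y along the rail towards the stop. With the carriage at the stop the foot's axis passes through this point
- carriage (a joint): travel of the aluminium carriage along the gauge's +y in m: 0 at the far end, 0.200 against the end stop; about 2.5 N of friction, stays where left. It is 60 mm long, 44 mm wide, with a column and a 30 mm wide arm that reaches to the gauge's +x over the bed and carries the sprung foot; the arm's underside is 76 mm, its top 90 mm above the bed
- foot (a joint): height of the foot's underside above the bed in m: 0 on the bed, at most 0.065; a spring presses it down with 4 to 6 N in all, so it falls when let go
- knob (a point): grip point of the black cylindrical knob on top of the foot's vertical stem, on its axis, 15 mm below its top. The knob is 28 mm across and 47 mm tall (32 mm below this point), its underside 8 mm above the arm when the foot is on the bed; this point lies 130 mm above the foot's underside and moves with carriage and foot
- foot_pad (a point): centre of the underside of the foot's round steel pad, 24 mm across
- long_packer: the longer grey plastic horseshoe packer, a flat slab 120 x 44 x 32 mm with a 14 mm wide, 30 mm long slot open at its +x end, lying loose on the drip tray (3 mm thick). Origin at the centre of its underside, x along its length; either way round will do
- short_packer: the shorter, thinner grey plastic horseshoe packer, 75 x 44 x 20 mm with a 14 mm slot in one end; leave it. Origin at the centre of its underside, x along its length
- blue_bottle: blue plastic bottle with a white twist cap, 72 mm across, 210 mm tall, upright; leave it. Origin at the centre of its underside
- jar: glass storage jar with a steel lid, 84 mm across, 120 mm tall, upright; leave it. Origin at the centre of its underside
- can: can with a paper label, 66 mm across, 110 mm tall, upright; leave it. Origin at the centre of its underside
- scoop: orange plastic scoop lying on the tray, open box-shaped bowl 85 x 70 x 36 mm with a 100 mm handle towards its -x; leave it. Origin under the bowl's centre
- spanner: steel spanner 170 mm long lying on the tray; leave it. Origin at its underside, x along its length
- soap_block: white block of soap 90 x 58 x 30 mm lying on the tray on the robot's side of the gauge; leave it. Origin at the centre of its underside, x along its length
Mind the look-alikes: they are no part of the job. Leave any pink look-alike of the long_packer alone.

How it is judged:
By the outcome, as a careful person would: the job done as asked, in the order asked, and still so for the second after the job is handed in, with the robot touching nothing.
It also fails if it takes over 58 s, if anything falls off the work surface, if the arm or the gripper's body presses on something with over 40 N, if the wrist force passes 120 N, or if a joint passes its speed limit or range.

### The arm

A 7-joint arm with a two-finger parallel gripper is mounted at the origin on the work surface. World frame = base frame: x ahead of the robot, y to its left, z up, the work surface at z = 0. Lengths are in m, angles in rad, forces in N, time in s.
With the tool pointing down it reaches from about 0.425 to 0.825 m from the base axis. Payload 3.6 kg.
Tool frame: the origin (TCP) lies where the fingers leave the gripper's body, on its centre line; the fingertips stand 73 mm ahead of it and the grasp point (between the pads) lies 54 mm ahead of it; z points along the fingers, y is the line along which they close (so a half turn about z gives the same grasp; the last joint's range is limited). The gripper opens to 85 mm and grips with 20 to 120 N. Pads are 22 mm wide; open, the fingers measure 114 mm over their backs; the gripper's body (76 mm by 85 mm) begins 54 mm behind the grasp point. The pads swing forward as they close: fully open they stand 13 mm farther back than shut.
Start: joints at [-1.341, 0.615, -0.013, 1.423, 0.008, 1.103, -0.04], TCP at [0.164, 0.629, 0.304] pointing down, gripper open.
Joint ranges: [-3.12, 3.12], [-0.3, 2.06], [-1.34, 1.32], [0.26, 2.42], [-1.36, 4.5], [0.01, 1.98], [-2.84, 2.84]. Speed limits (rad/s): [2.79, 2.79, 3.14, 3.14, 3.14, 3.14, 3.14].

### API

Orientations are given as a unit quaternion [x, y, z, w].
In Python, from station import arm, snapshot, camera_info, ticket gives the robot as it stands. Calls block until the motion is done:
- arm.movep(position, orientation): joint-space move of the TCP to a pose.
- arm.line_to(position, velocity=0.15, ori=None): straight line of the TCP; ori=None keeps the orientation; velocity is the mean speed in m/s.
- arm.move_j(angles): joint-space move.
- arm.move_gripper(opening, effort=None): opening from 0.0 (shut) to 1.0 (fully open); effort is the grip in N (None keeps the last); returns when the fingers have stopped.
- arm.pause(seconds).
- arm.ik(position, orientation): joint angles nearest the present ones, or None.
- snapshot(name): name is "scene" or "top" or "wrist"; returns the picture (420x560x3 uint8, blue, green, red); there is no depth.
- camera_info(name): a dict with "fx", "fy", "cx", "cy" (pixels), "R" (3x3) and "t" (3): a world point X has camera coordinates R X + t; the wrist camera has in their place "T_tool_cam" (4x4, takes a point from camera to tool coordinates, whose origin is the TCP and whose axes are the flange's). Camera axes: x right, y down, z forward; pixel columns grow to the right and rows downward; lengths in m; the calibration is good to about 2 mm. The wrist camera is an equidistant fisheye: a pixel r from the principal point sees the ray r / f radians off the axis. A picture is of the moment at which its call begins: read the wrist's pose just before it. camera_info takes no time and is no camera call.
A pose or a line that the arm cannot do raises arm.MotionError and nothing moves.
- ticket.finish_job(): hands the job in; it is judged then, once.
Readings, each from a call of its own:
- arm.read_time(): time.
- arm.read_joint_positions(): joint angles.
- arm.read_dq(): joint speeds.
- arm.read_effort(): joint torques, N m.
- arm.read_tool_pos(): TCP position.
- arm.read_eef_rot(): TCP orientation.
- arm.read_ft_force(): force on the tool from outside, world axes, zero at the start.
- arm.read_wrist_torque(): the same for the moment, N m.
- arm.read_opening(): opening from 0.0 (shut) to 1.0 (fully open).
- arm.read_finger_force(): force on a finger pad.
Only numpy, scipy, OpenCV 4.12 (cv2) and the standard library are available. Lean on these libraries where they do the work, as an engineer would, in place of code of your own. Each camera call takes 0.05 s, during which the arm holds its last target. There are 200 camera calls.

## Working session

There is one attempt and no reset: what is moved stays moved. The work goes in short steps, each a Python script; the robot and the scene stay as the last script left them, time stands still between calls to the robot, and variables do not carry over. Pictures are saved under pics/ and viewed, at most 12 in all, crops included, and the job is handed in when it is done.

```bash
ls; mkdir -p pics
python3 - <<'E'
from station import arm,snapshot,camera_info
import cv2
for n in("scene","top"):
    cv2.imwrite(f"pics/{n}0.png",snapshot(n)); print(n,camera_info(n))
w=camera_info("wrist");print(w)
print(arm.read_tool_pos(),arm.read_eef_rot(),arm.read_time())
E
```

```text
pics
scene {'fx': 432.92682218268106, 'fy': 432.92682218268106, 'cx': 278.65356547814235, 'cy': 213.34529975961698, 'R': array([[-0.62589455,  0.77976391, -0.01497511],
       [ 0.41639525,  0.3178701 , -0.85180608],
       [-0.6594475 , -0.53937635, -0.52364316]]), 't': array([ 0.31309576, -0.09898965,  1.71647243])}
top {'fx': 452.3242792129554, 'fy': 452.3242792129554, 'cx': 288.8393173152368, 'cy': 210.67456695189318, 'R': array([[ 0.01840796, -0.99954597,  0.02385389],
       [-0.99356698, -0.02095377, -0.11129057],
       [ 0.11173987, -0.02165181, -0.99350159]]), 't': array([-0.03163771,  0.50796379,  1.39450572])}
{'fx': 325.19226210127806, 'fy': 325.19226210127806, 'cx': 272.7959161752917, 'cy': 207.5762518155518, 'T_tool_cam': array([[-2.98283275e-04, -9.54525724e-01, -2.98128418e-01,
         7.61600252e-02],
       [ 9.99999954e-01, -3.01135139e-04, -3.63669627e-05,
         2.31493095e-04],
       [-5.50637412e-05, -2.98128415e-01,  9.54525770e-01,
        -6.99539607e-02],
       [ 0.00000000e+00,  0.00000000e+00,  0.00000000e+00,
         1.00000000e+00]])}
[0.16430068 0.62834964 0.30283808] [ 1.27516334e-01  9.91835764e-01 -1.17444254e-03 -1.47943108e-04] 0.1
```

View pics/scene0.png

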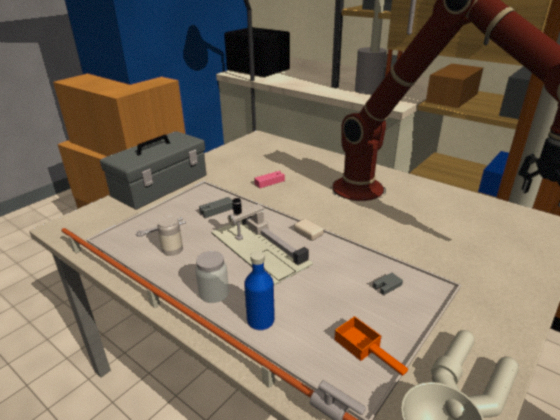

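View pics/top0.png

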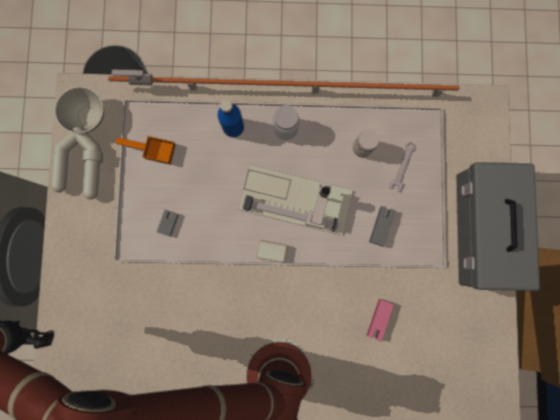

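Scene: grey slab beside the gauge is at top (383,226). Look-alikes are the short grey packer (169,223), the pink one (380,320) and the soap (272,250). I choose (383,226), the longer grey one, and check it in a close crop.

```bash
cat > h.py <<'E'
import numpy as np,cv2
from station import arm,snapshot,camera_info
from scipy.spatial.transform import Rotation as Ro
def plane(n,uv,z):
    c=camera_info(n);R=c["R"];o=-R.T@c["t"]
    uv=np.atleast_2d(uv).astype(float)
    d=np.c_[(uv[:,0]-c["cx"])/c["fx"],(uv[:,1]-c["cy"])/c["fy"],np.ones(len(uv))]@R
    return o+d*((z-o[2])/d[:,2])[:,None]
def wplane(uv,z,pos,quat):
    c=camera_info("wrist");T=c["T_tool_cam"];Rt=Ro.from_quat(quat).as_matrix()
    uv=np.atleast_2d(uv).astype(float);p=(uv-[c["cx"],c["cy"]])/c["fx"];r=np.linalg.norm(p,axis=1)
    d=np.c_[p*(np.sin(r)/r)[:,None],np.cos(r)]@(Rt@T[:3,:3]).T
    o=Rt@T[:3,3]+pos
    return o+d*((z-o[2])/d[:,2])[:,None]
def quat(a):
    "tool down, closing axis (tool y) at world yaw a"
    y=np.array([np.cos(a),np.sin(a),0]);z=np.array([0,0,-1.])
    return Ro.from_matrix(np.c_[np.cross(y,z),y,z]).as_quat()
E
python3 - <<'E'
from h import *
im=cv2.imread("pics/top0.png")
cv2.imwrite("pics/crop1.png",cv2.resize(im[155:275,225:405],None,fx=4.4,fy=4.4,interpolation=cv2.INTER_CUBIC))
print(np.round(plane("top",[(383,226)],.035),3), np.round(plane("top",[(243,210),(340,235),(250,168),(354,186),(268,185)],.013),3))
g=im[200:250,365:400].astype(int)
m=(g.max(2)<115).astype(np.uint8)
cs,_=cv2.findContours(m,0,2);c=max(cs,key=cv2.contourArea);print(cv2.minAreaRect(c),cv2.contourArea(c))
E
```

```text
[[ 0.466 -0.318  0.035]] [[ 0.509  0.124  0.013]
 [ 0.436 -0.186  0.013]
 [ 0.645  0.105  0.013]
 [ 0.594 -0.23   0.013]
 [ 0.591  0.046  0.013]]
((20.100000381469727, 27.199996948242188), (22.452167510986328, 37.631099700927734), 18.434946060180664) 757.0
```

View pics/crop1.png

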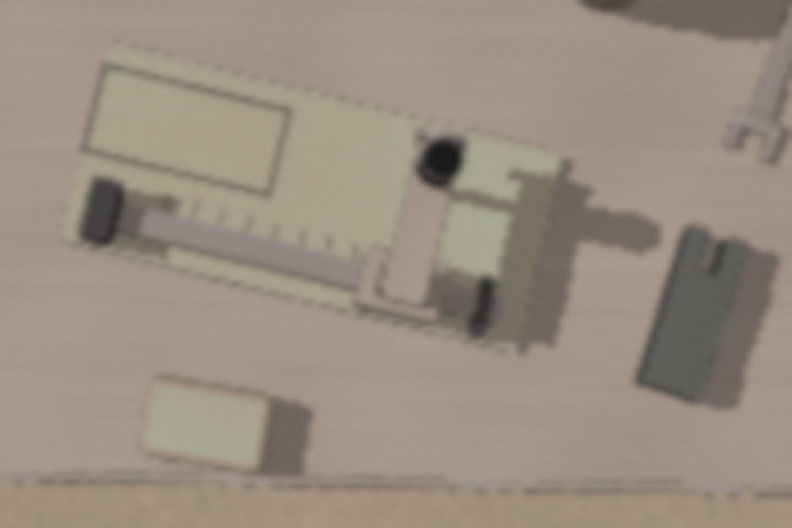

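The crop shows the slotted dark-grey long packer at (695,315), with its slot end up at (712,250). The scribed outline has corners (104,64), (290,108), (270,194) and (83,150). The knob is at (440,160).

Run:
```python
from h import *
P=lambda l:np.array(l)/4.4+[224.61,154.61]
c=camera_info("top");print("cam",-c["R"].T@c["t"])
k=plane("top",P([(690,228),(750,243),(693,402),(640,383)]),.035);print(k.round(3),k.mean(0).round(3))
print(np.linalg.norm(np.diff(k,axis=0),axis=1).round(3))
o=plane("top",P([(104,64),(290,108),(270,194),(83,150)]),.013);print(o.round(3),o.mean(0).round(3),np.linalg.norm(np.diff(o,axis=0),axis=1).round(3))
d=(o[0]+o[3]-o[1]-o[2]);print("gauge y dir",np.arctan2(d[1],d[0]))
b=plane("top",P([(112,44),(568,160),(520,352),(65,240)]),.013);print(b.round(3),b.mean(0).round(3));d=(b[0]+b[3]-b[1]-b[2]);print(np.arctan2(d[1],d[0]))
d=k[0]+k[1]-k[2]-k[3];th=np.arctan2(d[1],d[0]);print("packer",th)
print("knob",plane("top",P([(440,160)]),.013+.145))
# look: wrist above packer
C=k.mean(0)
for a in (th+np.pi/2,th-np.pi/2):print(arm.ik([C[0],C[1],.3],quat(a)), arm.ik([.57,.04,.3],quat(a)))
```

```text
cam [0.34945655 0.00921397 1.44272991]
[[ 0.527 -0.313  0.035]
 [ 0.517 -0.356  0.035]
 [ 0.403 -0.315  0.035]
 [ 0.416 -0.277  0.035]] [ 0.466 -0.315  0.035]
[0.044 0.122 0.04 ]
[[ 0.641  0.111  0.013]
 [ 0.612 -0.025  0.013]
 [ 0.549 -0.012  0.013]
 [ 0.578  0.124  0.013]] [0.595 0.049 0.013] [0.139 0.065 0.139]
gauge y dir 1.358606030982831
[[ 0.656  0.105  0.013]
 [ 0.578 -0.229  0.013]
 [ 0.437 -0.194  0.013]
 [ 0.512  0.135  0.013]] [ 0.546 -0.046  0.013]
1.3449272797673224
packer -0.3311922942397465
knob [[ 0.55317423 -0.12070212  0.158     ]]
[ 1.47294244e-03  6.33407606e-01  9.34092094e-01  1.70576880e+00
 -5.64641642e-01  1.09598630e+00  2.35140731e+00] [-0.23082618  0.49964892  0.18951037  1.66806311 -0.1085874   0.98416714
  1.2358504 ]
[-0.07785947  0.72120762  1.1346164   1.70782566 -0.70324832  1.18215235
 -0.65366002] [-0.73254722  0.73566421  1.13441568  1.6831208  -0.71186678  1.19721378
 -1.32019766]
```

Run:
```python
from h import *
import json
log={}
def look(p,a,n):
    arm.movep(p,quat(a)); arm.pause(.2)
    log[n]=[list(map(float,arm.read_tool_pos())),list(map(float,arm.read_eef_rot()))]
    im=snapshot("wrist");cv2.imwrite(f"pics/{n}.png",im);return im
a=look([.58,.02,.30],-.219,"w_out"); print(arm.read_joint_positions())
b=look([.466,-.315,.25],1.24,"w_pack");print(arm.read_joint_positions(),arm.read_time())
json.dump(log,open("log.json","w"))
cv2.imwrite("pics/w2.png",cv2.resize(np.vstack([a,b]),(448,672))[:, :]) if 0 else cv2.imwrite("pics/w2.png",cv2.resize(np.hstack([a,b]),(800,300),interpolation=cv2.INTER_AREA))
```

```text
[-0.38761138  0.54853259  0.50537708  1.64905891 -0.30046297  1.02218504
 -0.00441611]
[ 0.48399875  0.53924709  0.10799508  1.75342785 -0.07377537  0.85274205
  1.86652078] 4.85
```

View pics/w2.png

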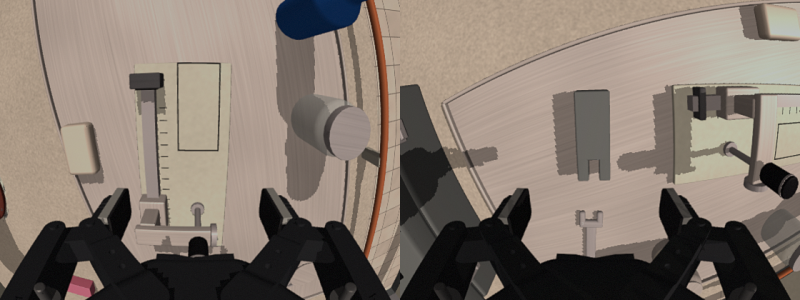

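Run:
```python
from h import *
import json
L=json.load(open("log.json"))
a=cv2.imread("pics/w_out.png");b=cv2.imread("pics/w_pack.png")
g=cv2.cvtColor(a,6)
# inside of the outline: flood fill from its centre
m=np.zeros((422,562),np.uint8)
bl=cv2.adaptiveThreshold(g,255,0,0,15,8)
n,lab,st,_=cv2.connectedComponentsWithStats(bl,connectivity=4);i=lab[150,279];print("inside",st[i])
cs,_=cv2.findContours((lab==i).astype(np.uint8),0,2);r=cv2.approxPolyDP(cs[0],8,True)[:,0];print(r.tolist())
r=cv2.boxPoints(cv2.minAreaRect(cs[0]))
o=wplane(r,.013,*L["w_out"]);print("rect",r.round(1).tolist(),o.round(4),o.mean(0).round(4),np.linalg.norm(np.diff(o,axis=0),axis=1))
gb=cv2.cvtColor(b,6)
cv2.imwrite("pics/c3.png",np.hstack([cv2.resize(a[75:225,210:330],(480,600),interpolation=2),cv2.resize(b[115:265,230:310],(320,600),interpolation=2)]))
```

```text
inside [ 250   90   57  119 6560]
[[250, 90], [251, 208], [303, 208], [306, 90]]
rect [[250.0, 90.0], [306.0, 90.0], [306.0, 208.0], [250.0, 208.0]] [[ 0.5773  0.1211  0.013 ]
 [ 0.6363  0.1083  0.013 ]
 [ 0.6099 -0.0225  0.013 ]
 [ 0.5468 -0.0086  0.013 ]] [0.5926 0.0496 0.013 ] [0.06039277 0.13346007 0.06458745]
```

View pics/c3.png

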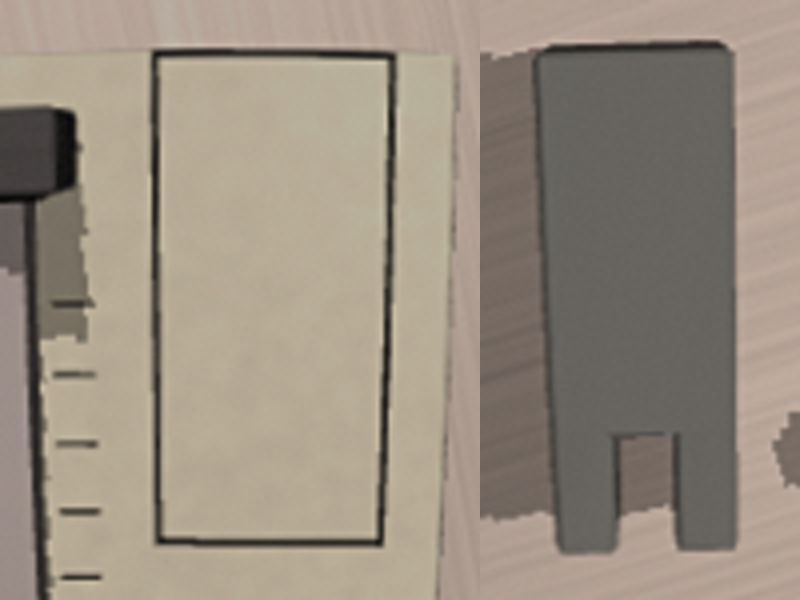

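Run:
```python
from h import *
import json
L=json.load(open("log.json"))
def rep(n,c,z):
    o=wplane(c,z,*L[n]);print(n,o.round(4).tolist(),o.mean(0).round(4),np.linalg.norm(np.diff(o,axis=0),axis=1).round(4))
    d=o[0]+o[1]-o[2]-o[3];print("long axis",np.arctan2(d[1],d[0]))
rep("w_out",np.array([(154,53),(394,54),(381,543),(158,543)])/4+[209.6,74.6],.013)
rep("w_pack",(np.array([(538,54),(734,53),(735,551),(559,552)])-[480,0])/4+[229.6,114.6],.035)
for a in(-.219,1.24):
  print(arm.ik([.595,.05,.3],quat(a)))
```

```text
w_out [[0.5758, 0.1239, 0.013], [0.639, 0.1099, 0.013], [0.608, -0.025, 0.013], [0.5451, -0.0111, 0.013]] [0.592  0.0494 0.013 ] [0.0647 0.1384 0.0644]
long axis 1.346218614315549
w_pack [[0.4021, -0.3183, 0.035], [0.4158, -0.2779, 0.035], [0.5282, -0.314, 0.035], [0.5147, -0.3544, 0.035]] [ 0.4652 -0.3162  0.035 ] [0.0427 0.1181 0.0426]
long axis 2.8310484731714776
[-0.43577799  0.5777572   0.521249    1.60122966 -0.31919391  1.04848159
 -0.04302017]
[-0.19673167  0.53616666  0.12253908  1.59319914 -0.07349298  1.01673649
  1.18746771]
```

Run:
```python
from h import *
q=quat(1.260);p=np.array([.4655,-.316])
arm.movep([*p,.2],q)
arm.line_to([*p,.082],.12)
arm.move_gripper(.0,60);print("open",arm.read_opening(),arm.read_finger_force(),arm.read_ft_force())
arm.line_to([*p,.30],.2);print(arm.read_opening(),arm.read_ft_force())
g=np.array([.593,.0495]);q2=quat(-.223)
arm.movep([*g,.30],q2)
L=[list(arm.read_tool_pos()),list(arm.read_eef_rot())]
cv2.imwrite("pics/held.png",snapshot("wrist"))
arm.line_to([*g,.11],.15)
cv2.imwrite("pics/low.png",snapshot("wrist"))
f0=arm.read_ft_force()[2]
z=.11
while z>.088:
    z-=.0015;arm.line_to([*g,z],.03)
    f=arm.read_ft_force()[2]
    if f-f0>3:break
print("contact z",z,f-f0,arm.read_tool_pos(),arm.read_opening(),arm.read_time())
```

```text
open 0.5025937037055465 63.43130707740784 [-0.8646476   0.22540554  5.44515883]
0.5044219812093177 [-0.06772304 -0.19851669 -0.34627655]
contact z 0.09199999999999998 6.202226816273963 [0.59320802 0.04947555 0.09274046] 0.505789641966338 14.2333
```

View pics/low.png

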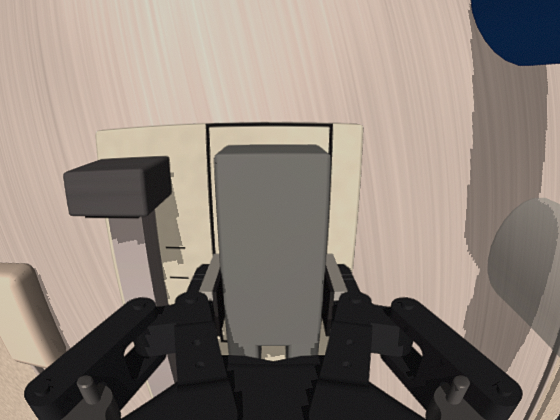

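The packer is held centred over the outline (its sides run 215–330 against the outline's 207–332) and has now touched down. I'll release it and check from above.

Run:
```python
from h import *
import json
g=np.array([.593,.0495])
arm.move_gripper(.75,40);arm.line_to([*g,.19],.15)
arm.movep([.57,-.03,.33],quat(-.223)); arm.pause(.2)
log=[list(map(float,arm.read_tool_pos())),list(map(float,arm.read_eef_rot()))]
json.dump(log,open("log2.json","w"))
a=snapshot("wrist");cv2.imwrite("pics/w3.png",a);cv2.imwrite("pics/top1.png",snapshot("top"))
print(arm.read_time())
cv2.imwrite("pics/c4.png",cv2.resize(a[60:360,170:400],None,fx=2,fy=2,interpolation=2))
```

```text
16.3667
```

View pics/c4.png

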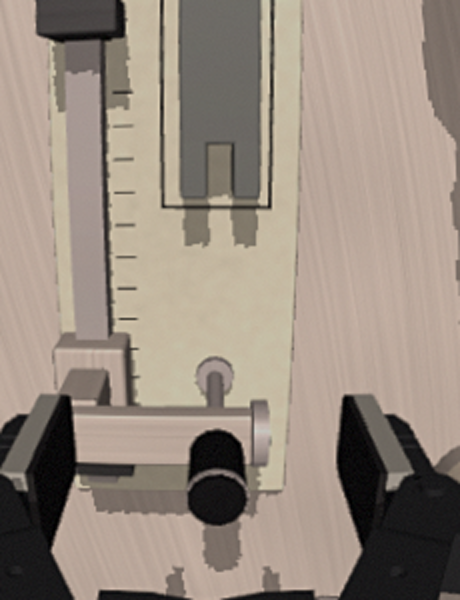

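The packer lies inside the outline with margin. The knob top is at crop (217,498) and the pad at (214,375).

Run:
```python
from h import *
import json
L=json.load(open("log2.json"))
u=np.array([np.cos(1.348),np.sin(1.348)]);n=np.array([u[1],-u[0]]);g=np.array([.593,.0495])
for nm,px,z in(("knobtop",(217,498),.158),("pad",(214,377),.019),("end plate btm-left bed",(80,489),.013),("bed br",(284,491),.013)):
    w=wplane(np.array(px)/2+[169.75,59.75],z,*L)[0];print(nm,w.round(4),"along",((w[:2]-g)@u).round(4),"x off",((w[:2]-g)@n).round(4))
c=plane("top",np.array([(440,160)])/4.4+[224.61,154.61],.158)[0];print(c,(c[:2]-g)@u,(c[:2]-g)@n)
```

```text
knobtop [ 0.5534 -0.1193  0.158 ] along -0.1733 x off -0.0013
pad [ 0.5521 -0.1229  0.019 ] along -0.1772 x off -0.0018
end plate btm-left bed [ 0.4386 -0.1927  0.013 ] along -0.2704 x off -0.0971
bed br [ 0.5809 -0.2246  0.013 ] along -0.27 x off 0.0487
[ 0.55317423 -0.12070212  0.158     ] -0.17479510992025366 -0.0012339419254738554
```

Run:
```python
from h import *
k=np.array([.553,-.1205]);q=quat(1.348)
arm.movep([*k,.30],q)
arm.move_gripper(1.0,40)
arm.line_to([*k,.192],.12);print(arm.read_ft_force())
arm.move_gripper(0,60);print(arm.read_opening(),arm.read_ft_force(),arm.read_finger_force())
for z in(.205,.225,.240):
    arm.line_to([*k,z],.06);print(z,arm.read_ft_force().round(2),arm.read_opening())
cv2.imwrite("pics/s5.png",cv2.resize(snapshot("scene")[170:290,180:330],(750,600),interpolation=2));print(arm.read_tool_pos(),arm.read_time())
```

```text
[-0.05680924  0.04353502 -0.4424593 ]
0.3165065298943808 [-1.4789025  -1.76888281  3.93810379] 58.73241305351257
0.205 [ 1.58 -2.05 -4.13] 0.31057123622004057
0.225 [ 2.28 -2.68 -5.31] 0.31383058387012025
0.24 [ 2.63 -3.59 -5.96] 0.31637838505973487
[ 0.55305786 -0.12059986  0.23985481] 20.9917
```

View pics/s5.png

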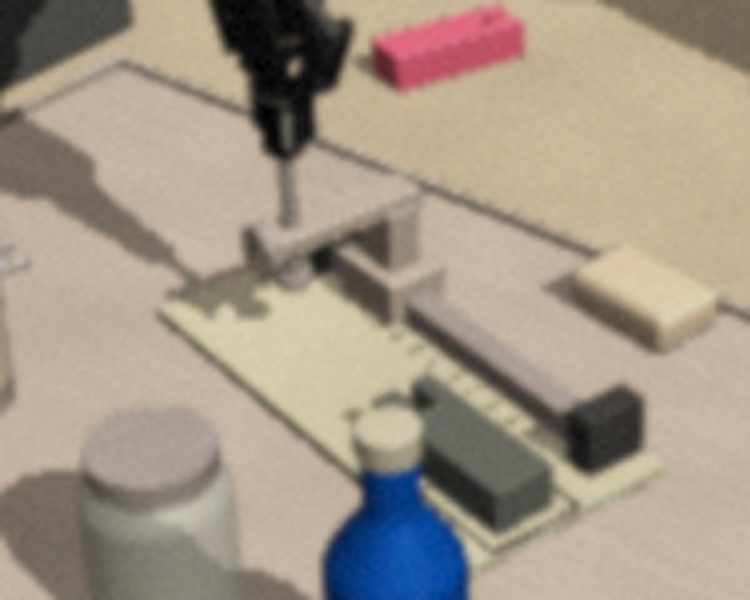

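The foot is raised clear, with the pad at (295,275) just under the arm and the packer flat in the outline. Next: slide to the stop with a force check.

Run:
```python
from h import *
u=np.array([np.cos(1.348),np.sin(1.348)]);k=np.array([.553,-.1205])
P=lambda s:[*(k+u*s),.240]
for s in(.06,.12,.165):
    arm.line_to(P(s),.1);print(s,(arm.read_ft_force()[:2]@u).round(2),arm.read_ft_force().round(2))
while s<.19:
    s+=.001;arm.line_to(P(s),.03);f=arm.read_ft_force()[:2]@u
    print(round(s,3),f.round(2),end="; ")
    if f<-13:break
print(arm.read_tool_pos(),arm.read_ft_force(),arm.read_opening(),arm.read_time())
cv2.imwrite("pics/s6.png",cv2.resize(snapshot("scene")[170:290,180:330],(750,600),interpolation=2))
```

```text
0.06 2.51 [ 3.78  1.71 -5.45]
0.12 2.31 [ 4.29  1.39 -5.23]
0.165 2.5 [ 4.78  1.48 -4.82]
0.166 0.68; 0.167 -0.86; 0.168 -1.11; 0.169 -1.45; 0.17 -1.65; 0.171 -2.64; 0.172 -2.14; 0.173 -2.14; 0.174 -2.2; 0.175 -1.39; 0.176 -1.46; 0.177 -3.11; 0.178 -5.66; 0.179 -6.75; 0.18 -8.03; 0.181 -9.04; 0.182 -10.34; 0.183 -11.82; 0.184 -12.68; 0.185 -14.55; [0.59213034 0.05064841 0.23904839] [  0.23539483 -14.97613336  -5.57605806] 0.3129314128744611 28.0917
```

View pics/s6.png

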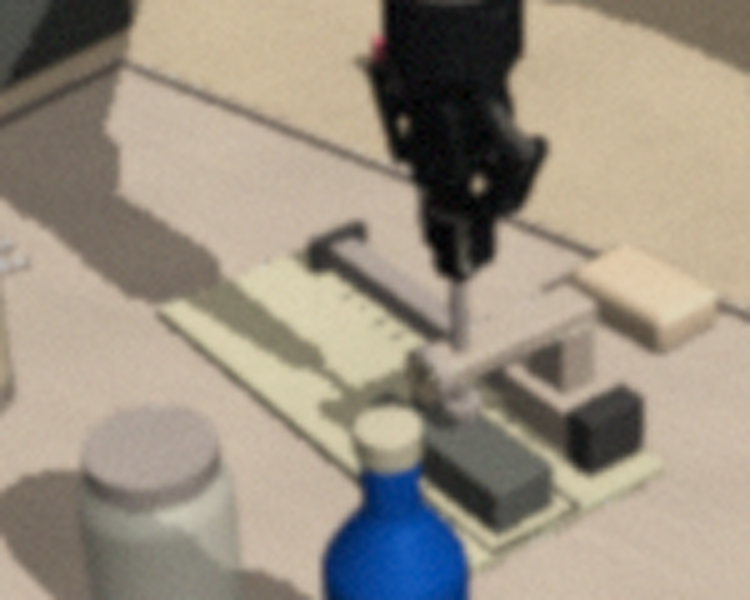

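The carriage is hard against the stop, with the foot held above the packer. Next: lower it gently.

Run:
```python
from h import *
u=np.array([np.cos(1.348),np.sin(1.348)]);k=np.array([.553,-.1205])
s=.181;z=.240
arm.line_to([*(k+u*s),z],.03);print(arm.read_ft_force().round(2))
while z>.212:
    z-=.001;arm.line_to([*(k+u*s),z],.02);f=arm.read_ft_force();print(round(z,3),(f[:2]@u).round(1),f[2].round(2),end="; ")
    if f[2]>2:break
print(arm.read_tool_pos(),arm.read_time())
cv2.imwrite("pics/s7.png",cv2.resize(snapshot("scene")[170:290,180:330],(750,600),interpolation=2))
```

```text
[ 1.93 -9.65 -4.96]
0.239 -9.1 -5.78; 0.238 -8.8 -5.98; 0.237 -8.1 -4.64; 0.236 -9.1 -4.74; 0.235 -9.5 -5.24; 0.234 -10.4 -5.67; 0.233 -9.1 -5.93; 0.232 -9.8 -4.93; 0.231 -9.2 -5.12; 0.23 -9.5 -5.44; 0.229 -9.1 -5.71; 0.228 -10.1 -5.63; 0.227 -9.3 -5.46; 0.226 -9.0 -4.91; 0.225 -9.5 -4.2; 0.224 -9.4 0.58; 0.223 -10.2 5.67; [0.59197066 0.05017168 0.2246558 ] 32.675
```

View pics/s7.png

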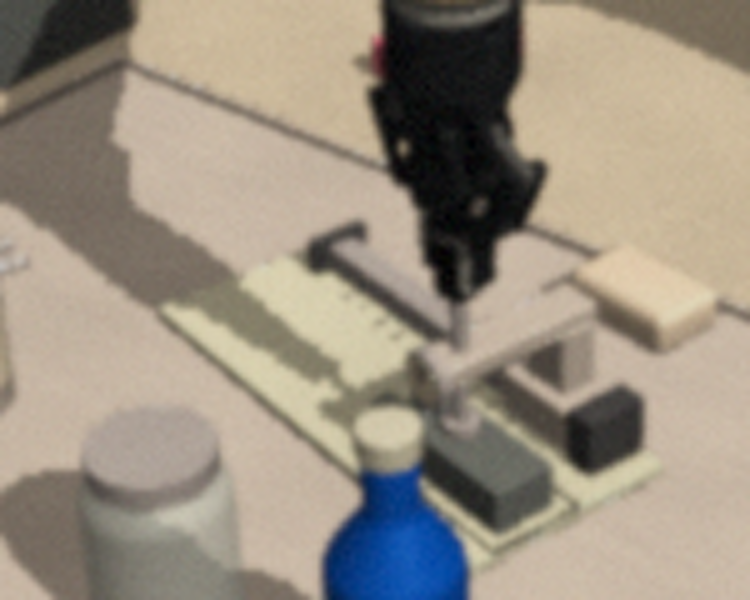

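The pad now rests on the packer, at the expected height. Next: release, retreat and check.

Run:
```python
from h import *
arm.move_gripper(.42,20);arm.move_gripper(1.0)
p=arm.read_tool_pos();print(arm.read_ft_force())
arm.line_to([p[0],p[1],.33],.1)
arm.movep([.45,-.05,.38],quat(1.348));arm.pause(.3)
cv2.imwrite("pics/top2.png",snapshot("top"))
s=cv2.resize(snapshot("scene")[170:290,180:330],(500,400),interpolation=2)
t=cv2.resize(cv2.imread("pics/top2.png")[155:255,225:300],(300,400),interpolation=2)
cv2.imwrite("pics/f.png",np.hstack([s,t]));print(arm.read_time())
```

```text
[ 0.47318529  1.05879012 -0.84225813]
35.9083
```

View pics/f.png

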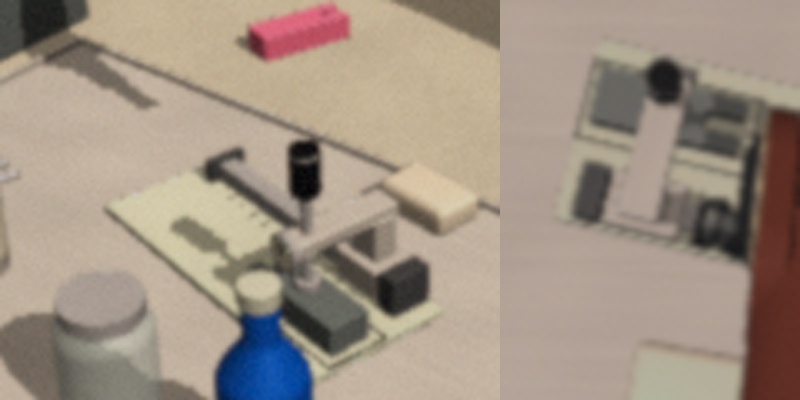

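The foot is down on the packer, the carriage is against the stop (top view: stop edge 610, carriage edge 612) and the gripper is clear.

```bash
python3 -c "
from station import ticket;print(ticket.finish_job())"
```

```text
the job is handed in; nothing more can be done
None
```

The job is handed in: the long packer lies flat inside the outline, the carriage was pushed hard against the end stop, and the foot was lowered gently onto the packer and let go, with about 36 s on the clock.

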